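# Oil a bearing ball and present it in its tray

## Robot

A 6-joint arm with a two-finger parallel gripper is mounted at the origin on the work surface; the furniture and walls round the work are solid. World frame = base frame: x ahead of the robot, y to its left, z up, the work surface at z = 0. Lengths are in mm, angles in rad, forces in N, time in s.
With the tool pointing down it reaches from about 350 to 975 mm from the base axis. Payload 7.1 kg.
Tool frame: the origin (TCP) lies midway between the tips of the shut fingers; the grasp point (between the pads) lies 19 mm behind it; z points along the fingers, y is the line along which they close (so a half turn about z gives the same grasp; the last joint's range is limited). The gripper opens to 88 mm and grips with 3 to 60 N. Pads are 20 mm wide; open, the fingers measure 115 mm over their backs; the gripper's body (75 mm by 178 mm) begins 61 mm behind the grasp point.
Start: joints at [1.265, 0.423, 1.63, -0, 1.089, -0.019], TCP at [176.771, 599.464, 222.675] pointing down, gripper open.
Joint ranges: [-3, 3], [-0.9, 2.11], [0.09, 2.58], [-1.31, 4.45], [0.11, 2.69], [-2.54, 2.54]. Speed limits (rad/s): [2.39, 2.39, 3.01, 3.14, 3.14, 3.14].

## Interface

Orientations are given as a rotation vector (axis times angle).
In Python, from workcell import ctrl gives the robot as it stands.
- The arm moves only by the shell command python3 -m inch 'ROWS' [OPENING]. ROWS is JSON, a list of rows, each an object with "xyz": the shift along the tool's x, y, z in mm, a list of three; "rot": the turn, a rotation vector about the tool's x, y, z in rad, a list of three. In form: [{"xyz": [dx, dy, dz], "rot": [ax, ay, az]}, ...]. A call has 1 to 12 rows; each row is the pose to reach, as a shift and turn from the pose commanded when the call began, along the tool's axes at that moment; what a row does not reach only later rows make up. A row lasts 1/12 s, in which the tool goes at most 41.7 mm and 7.16 degrees, less where a joint would pass 70% of its speed; a pose out of reach is approached as far as the arm can. A call with a gripper value outside its range is refused whole. OPENING is the closure in counts, from 0 (fully open) to 255 (shut), set as the call begins (- or left out, the last holds). The fingers move at their own pace and stop on an object; the grip force is fixed at half the most. Time passes only in rows, so rows that repeat a pose let the fingers close. It gives the time, the measured TCP pose, the force, the opening and the grip force at its end, in the units of the state.
- ctrl.get_obs(): the state, without advancing time (a new reading comes with each control period).
- ctrl.get_image(name): name is "side" or "top" or "wrist"; returns the picture (420x560x3 uint8, red, green, blue); there is no depth.
- ctrl.camera_model(name): a dict with "fx", "fy", "cx", "cy" (pixels), "position" and "attitude" of the camera in the world. Camera axes: x right, y up, looking along -z (the intrinsics and any distortion apply to the point x, -y, -z); pixel columns grow to the right and rows downward; lengths in mm; the calibration is good to about 2 mm. The wrist camera is an equidistant fisheye: a pixel r from the principal point sees the ray r / f radians off the axis. A picture is of the moment at which its call begins: read the wrist's pose just before it. camera_model takes no time and is no camera call; for the wrist camera it gives the pose at the moment of the call.
- ctrl.close_job(): hands the job in; it is judged then, once.
The state is a dict: "t": time; "qpos": joint angles; "qvel": joint speeds; "joint_torque": joint torques, N m; "ee_pos": TCP position; "orientation": TCP orientation; "ft_force": force on the tool from outside, world axes, zero at the start; "moment": the same for the moment, N m; "width": finger opening in mm; "grasp_force": force on a finger pad.
Only numpy, scipy, OpenCV 4.12 (cv2) and the standard library are available. Lean on these libraries where they do the work, as an engineer would, in place of code of your own. Each camera call takes 0.05 s, during which the arm holds its last target. There are 200 camera calls.

## Task

Oil the bearing ball for assembly: take the oil applicator out of its wooden stand, dip its pad into the open oil cup, well below the rim, touch the ball in the tray with the pad, and stand the applicator back in its stand. Then pick the tray up by its upright fin and hold it still and level about 10 cm above the middle of the bearing ring on the round nest, the ball never leaving its pocket. Finish while still holding the tray there, and leave everything else where it stands.

Things in the scene. Friction and masses are not known exactly. Their poses are not given: they have to be found in the camera images.
- dauber_grip (a point): Oil applicator (loose, 0.04 kg, 126 mm long, round about its z axis, stands upright pad down in the stand's hole at the start): this point is on its axis half-way up the wooden handle, which is 14 mm in diameter and reaches from 35 mm below to 35 mm above the point. A 32 mm collar, 4 mm thick, lies under the handle (its underside 39 mm below the point) and rests on the stand's top. z points up from pad to handle.
- dauber_tip (a point): Centre of the flat underside of the applicator's 12 mm round pad, on the axis 91 mm below dauber_grip. Above the pad (8 mm high) an 8 mm steel shaft runs up to the collar.
- holder_hole (a point): Wooden stand, fixed: block 60x60 mm, 60 mm high in all on a thin 76x64 mm steel foot, with an upright through hole 23 mm in diameter. This point is the centre of the hole's mouth, on the block's top. The applicator's collar rests on this top, its pad then hangs 52 mm down the hole.
- cup_rim (a point): Plain steel oil cup (loose, 0.4 kg, empty to the eye): open round cup 52 mm over the rim, 40 mm high, inner width at least 41 mm, inner floor 6 mm above the bench. This point is the centre of its mouth, at rim height.
- tray_grip (a point): Aluminium ball tray (loose, 0.18 to 0.35 kg): deck 140 (x) x 64 (y) x 10 mm thick, with an upright grey fin in the middle, 44 mm long along x, 10 mm thick across y, its top 66 mm above the tray's underside. This point lies in the fin 45 mm above the underside (21 mm below the fin's top, 35 mm above the deck; the fin's 22 mm wide foot rises 4 mm above the deck). Take the fin across its thickness (y). The deck has one round pocket 48 mm from the middle at each end.
- tray_base (a point): Centre of the tray's underside, 45 mm below tray_grip; z is the tray's up direction.
- pocket (a point): Centre of the ball when it rests in the middle of its pocket: 48 mm along the tray's +x from the middle, 18 mm above the underside. The pocket is round, 26 mm wide, 4 mm deep, flat floored; the other pocket (-x) is empty.
- ball_center (a point): Centre of the loose steel ball, 24 mm diameter, 0.056 kg. It lies in the +x pocket and can roll about 4 mm from its middle; its top stands 30 mm above the tray's underside.
- ring_top (a point): Round fixed nest: dark disc 80 mm in diameter, 10 mm high, with a grey steel bearing ring (60 mm outer, 44 mm inner diameter) on it. This point is the centre of the ring at its top, 24 mm above the bench.
- usb_stick: Bystander, leave alone: USB stick, 18x50x8 mm; origin at the centre of its underside.
- tape: Bystander, leave alone: roll of black tape lying flat, 52 mm diameter, 15 high; origin at the centre of its underside.
- tip_box: Bystander, leave alone: small hinged-looking box, 53x77x22 mm; origin at the centre of its underside.
- multimeter: Bystander, leave alone: hand multimeter lying on its back, 152x74x45 mm; origin at the centre of its underside.
- flux_bottle: Bystander, leave alone: small bottle, 42 mm diameter, 93 high; origin at the centre of its underside.
- solder_spool: Bystander, leave alone: upright spool of solder wire, 52 mm diameter, 52 high; origin at the centre of its underside.
There are look-alikes about, which are no part of the job. Of the things shaped like the part that bears tray_grip, the aluminium one is meant.

How it is judged:
By the outcome, as a careful person would: the job done as asked, in the order asked, and still so for the second after the job is handed in, while the arm keeps its last pose, push and grip.
It also fails if it takes over 67 s, if anything falls off the work surface, if the arm or the gripper's body presses on something with over 40 N, if the wrist force passes 120 N, or if a joint passes its speed limit or range.

## Working session

There is one attempt and no reset: what is moved stays moved. The work goes in short steps, Python scripts to look and compute and a shell command to move; the robot and the scene stay as the last step left them, time stands still between calls to the robot, and variables do not carry over. Pictures are saved under pics/ and viewed, at most 10 in all, crops included, and the job is handed in when it is done.

```bash
ls; mkdir -p pics; python3 - <<'E'
from workcell import ctrl
import cv2
o=ctrl.get_obs();print(o)
for n in("side","top","wrist"):
    m=ctrl.camera_model(n);print(n,m)
    cv2.imwrite(f"pics/{n}0.png",ctrl.get_image(n)[:,:,::-1])
E
```

```text
pics
{'t': 0.0, 'qpos': array([ 1.26501344e+00,  4.23836899e-01,  1.63068132e+00, -1.33220605e-05,
        1.08857437e+00, -1.90028266e-02]), 'qvel': array([-0.00022106,  0.00126882,  0.00015608, -0.00050808, -0.00051259,
        0.00061117]), 'joint_torque': array([-1.89442013e-03, -5.44635057e+01, -2.73670095e+01,  6.43750001e-02,
        2.26214557e-02, -1.35433875e-04]), 'ee_pos': array([176.60687941, 598.95962696, 221.9075594 ]), 'orientation': array([-4.48888244e-01, -3.10912332e+00,  2.32791003e-03]), 'ft_force': array([0.61647298, 0.09661353, 0.70509957]), 'moment': array([ 0.01631556,  0.0378326 , -0.01846361]), 'grasp_force': 0.0, 'width': 87.89308069402132}
side {'fx': 503.2043567787813, 'fy': 503.2043567787813, 'cx': 283.24796238899717, 'cy': 205.36840534149792, 'position': array([158.5916978 , 749.53013243, 877.97233123]), 'attitude': array([ 0.28197873, -1.02340805, -2.36420928])}
top {'fx': 520.2323808739761, 'fy': 520.2323808739761, 'cx': 271.09758073964923, 'cy': 211.55493889934624, 'position': array([ 451.48747804,   48.25352408, 1185.20294702]), 'attitude': array([ 0.08290845, -0.0902419 , -1.55573359])}
wrist {'fx': 325.19226210127806, 'fy': 325.19226210127806, 'cx': 280.41829768294065, 'cy': 204.25622976529644, 'position': array([109.80668087, 618.26220548, 382.5615173 ]), 'attitude': array([-0.22251213, -0.16446757,  1.27539622])}
```

View pics/top0.png

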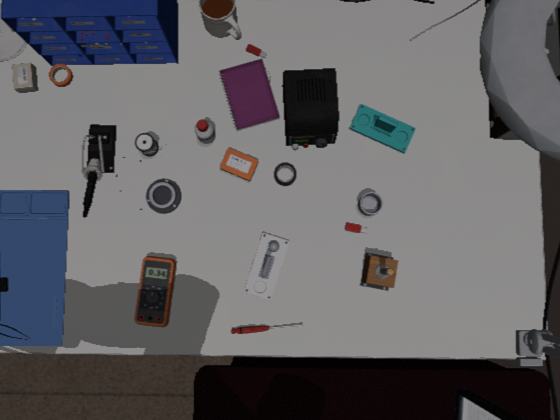

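View pics/side0.png

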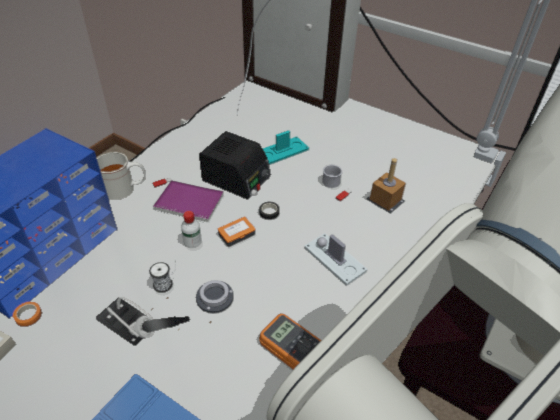

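The top view shows these candidates:
- **Tray:** the aluminium one is at (267,265), with its ball near (273,245). The teal look-alike is at (383,128).
- **Applicator in its stand:** (385,271).
- **Cup:** (370,202). The mug at (218,8) and the tape at (285,174) are not it.
- **Ring nest:** (163,195). The tape at (285,174) and the orange roll at (60,75) are not it.

By the description I choose the aluminium tray, the plain steel cup and the dark disc nest. I'll check these in a close crop.

```bash
cat > h.py <<'E'
import numpy as np, cv2
from scipy.spatial.transform import Rotation as R
from workcell import ctrl
def ray(n,px,m=None):
    m=m or ctrl.camera_model(n); u=(px[0]-m['cx'])/m['fx']; v=(px[1]-m['cy'])/m['fy']
    if n=='wrist':
        r=np.hypot(u,v)+1e-12; d=np.array([u/r*np.sin(r),-v/r*np.sin(r),-np.cos(r)])
    else: d=np.array([u,-v,-1.]); d/=np.linalg.norm(d)
    return m['position'],R.from_rotvec(m['attitude']).apply(d)
def plane(n,px,z,m=None):
    p,d=ray(n,px,m); return (p+d*(z-p[2])/d[2]).round(1)
def tri(a,b):  # a,b: (p,d)
    A=np.stack([a[1],-b[1]],1); s=np.linalg.lstsq(A,b[0]-a[0],rcond=None)[0]
    P,Q=a[0]+s[0]*a[1],b[0]+s[1]*b[1]; return ((P+Q)/2).round(1),np.linalg.norm(P-Q).round(1)
def proj(n,P,m=None):
    m=m or ctrl.camera_model(n); c=R.from_rotvec(m['attitude']).inv().apply(np.array(P,float)-m['position'])
    x,y,z=c[0],-c[1],-c[2]
    if n=='wrist':
        r=np.hypot(x,y); t=np.arctan2(r,z); x,y,z=x/r*t,y/r*t,1
    return np.array([m['cx']+m['fx']*x/z,m['cy']+m['fy']*y/z]).round(1)
def tool():
    o=ctrl.get_obs(); return o['ee_pos'],R.from_rotvec(o['orientation'])
E
python3 - <<'E'
from h import *
t=cv2.imread('pics/top0.png');s=cv2.imread('pics/side0.png')
a=cv2.resize(t[180:310,235:410],None,fx=4,fy=4,interpolation=2)  # 700x520
cv2.imwrite('pics/c1.png',a)
b=cv2.resize(s[140:290,295:415],None,fx=4,fy=4,interpolation=2)
cv2.imwrite('pics/c2.png',b)
E
```

```text
(no output)
```

View pics/c1.png

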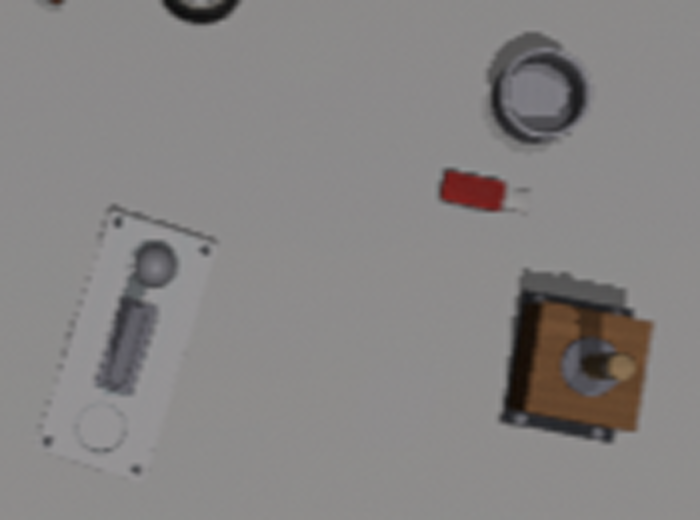

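View pics/c2.png

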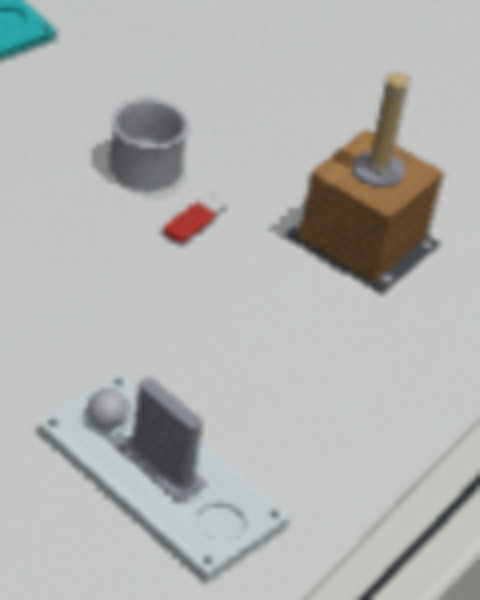

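```bash
python3 - <<'E'
from h import *
t=cv2.imread('pics/top0.png')
P=dict(handle=((390.1,271.1),(394.1,159.1),138),collar=((382.4,270.6),(389.4,181.6),64),cup=((369.9,203.4),(331.9,169.9),40),
 ball=((273.4,245.6),(321.4,241.6),18),pock=((259.9,286.6),(349.9,269.6),10),ring=((163,195.),(214.5,294),24))
for k,(a,b,z) in P.items(): print(k,tri(ray('top',a),ray('side',b)),plane('top',a,z),plane('side',b,z))
print(tool()[1].as_matrix().round(3))
E
```

```text
handle (array([ 451.7, -196.4,  133.9]), np.float64(1.5)) [ 450.9 -195.7  138. ] [ 450.7 -190.8  138. ]
collar (array([ 451.8, -196.8,   62.5]), np.float64(0.1)) [ 451.8 -196.5   64. ] [ 451.3 -195.    64. ]
cup (array([ 600.5, -174.1,   44.1]), np.float64(2.8)) [ 599.7 -175.5   40. ] [ 603.9 -178.1   40. ]
ball (array([505. ,  37.8,  18.3]), np.float64(1.6)) [504.3  37.5  18. ] [505.9  37.8  18. ]
pock (array([413.5,  66.8,  10.2]), np.float64(2.0)) [412.6  66.4  10. ] [414.5  67.   10. ]
ring (array([616.3, 290. ,  12.5]), np.float64(0.5)) [614.5 287.5  24. ] [610.5 296.2  24. ]
[[-0.959  0.283 -0.   ]
 [ 0.283  0.959 -0.001]
 [ 0.    -0.001 -1.   ]]
```

The crops confirm the aluminium tray, with its ball at the upper (+x) end (273,245) and its empty pocket at (260,287). They also confirm the steel cup (370,203) and the applicator in its stand (382,271). The triangulated heights and the 96 mm pocket spacing agree with the sizes given. The tool's y axis already lies along the tray's y, so I'll keep this yaw.

```bash
cat >> h.py <<'E'
def go(*P):
    p,r=tool()
    for q in P: print(q, 'shift', r.inv().apply(np.array(q,float)-p).round(1))
    print('down err', r.as_matrix()[:,2].round(4))
E
python3 -c "
from h import *
go((480,200,222),(451.5,-196.5,200))"
```

```text
(480, 200, 222) shift [-4.039e+02 -2.970e+02  4.000e-01]
(451.5, -196.5, 200) shift [-488.7 -685.3   22.9]
down err [-4.0e-04 -1.1e-03 -1.0e+00]
```

```bash
python3 -m inch '[{"xyz":[-40,-30,0],"rot":[0,0,0]},{"xyz":[-404,-297,0],"rot":[0,0,0]},{"xyz":[-404,-297,0],"rot":[0,0,0]},{"xyz":[-404,-297,0],"rot":[0,0,0]},{"xyz":[-404,-297,0],"rot":[0,0,0]},{"xyz":[-404,-297,0],"rot":[0,0,0]},{"xyz":[-404,-297,0],"rot":[0,0,0]},{"xyz":[-404,-297,0],"rot":[0,0,0]},{"xyz":[-404,-297,0],"rot":[0,0,0]},{"xyz":[-404,-297,0],"rot":[0,0,0]},{"xyz":[-404,-297,0],"rot":[0,0,0]},{"xyz":[-404,-297,0],"rot":[0,0,0]}]' 0
python3 -m inch '[{"xyz":[-90,-385,23],"rot":[0,0,0]},{"xyz":[-90,-385,23],"rot":[0,0,0]},{"xyz":[-90,-385,23],"rot":[0,0,0]},{"xyz":[-90,-385,23],"rot":[0,0,0]},{"xyz":[-90,-385,23],"rot":[0,0,0]},{"xyz":[-90,-385,23],"rot":[0,0,0]},{"xyz":[-90,-385,23],"rot":[0,0,0]},{"xyz":[-90,-385,23],"rot":[0,0,0]},{"xyz":[-90,-385,23],"rot":[0,0,0]},{"xyz":[-90,-385,23],"rot":[0,0,0]},{"xyz":[-90,-385,23],"rot":[0,0,0]},{"xyz":[-90,-385,23],"rot":[0,0,0]}]'
python3 - <<'E'
from h import *
import pickle
o=ctrl.get_obs();print(o['t'],o['qpos'].round(2)); go((451.5,-196.5,200))
m=ctrl.camera_model('wrist'); im=ctrl.get_image('wrist'); cv2.imwrite('pics/w1.png',im[:,:,::-1]); pickle.dump(m,open('w1.pkl','wb'))
for n,P in dict(top=(451.5,-196.5,134),collar=(451.5,-196.5,64),cup=(600,-175,40)).items(): print(n,proj('wrist',P,m))
E
```

```text
t: 1.15
ee_pos: [480.2, 199.5, 222.7]
orientation: [-0.449, -3.109, -0.0]
ft_force: [0.4, 0.6, 0.7]
width: 87.7
grasp_force: 0.0
t: 2.15
ee_pos: [456.3, -194.0, 199.4]
orientation: [-0.453, -3.108, -0.001]
ft_force: [0.4, 0.3, 0.1]
width: 88.0
grasp_force: 0.0
2.15 [-0.43  0.27  1.93  0.    0.95 -1.71]
(451.5, -196.5, 200) shift [ 3.9 -3.8 -0.6]
down err [-7.e-04  5.e-04 -1.e+00]
top [276.1 212.3]
collar [277.1 191.4]
cup [332.4 302.5]
```

View pics/w1.png

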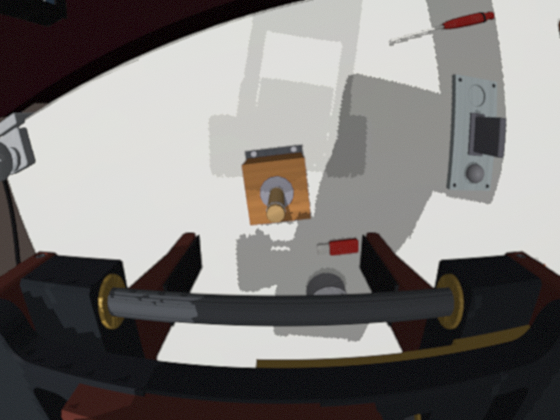

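The wrist view shows the handle top at (276,213) and the collar at (277,191), within a pixel of my prediction. I'll align and descend.

```bash
python3 -c "
from h import *
go((451.5,-196.5,200),(451.5,-196.5,80))"
```

```text
(451.5, -196.5, 200) shift [ 3.7 -4.8 -0.6]
(451.5, -196.5, 80) shift [  3.6  -4.8 119.4]
down err [-7.e-04  7.e-04 -1.e+00]
```

```bash
python3 -m inch '[{"xyz":[3.6,-4.8,10],"rot":[0,0,0]},{"xyz":[3.6,-4.8,25],"rot":[0,0,0]},{"xyz":[3.6,-4.8,40],"rot":[0,0,0]},{"xyz":[3.6,-4.8,55],"rot":[0,0,0]},{"xyz":[3.6,-4.8,70],"rot":[0,0,0]},{"xyz":[3.6,-4.8,85],"rot":[0,0,0]},{"xyz":[3.6,-4.8,100],"rot":[0,0,0]},{"xyz":[3.6,-4.8,112],"rot":[0,0,0]},{"xyz":[3.6,-4.8,119],"rot":[0,0,0]},{"xyz":[3.6,-4.8,119],"rot":[0,0,0]},{"xyz":[3.6,-4.8,119],"rot":[0,0,0]},{"xyz":[3.6,-4.8,119],"rot":[0,0,0]}]'
python3 -m inch '[{"xyz":[0,0,0],"rot":[0,0,0]},{"xyz":[0,0,0],"rot":[0,0,0]},{"xyz":[0,0,0],"rot":[0,0,0]},{"xyz":[0,0,0],"rot":[0,0,0]},{"xyz":[0,0,0],"rot":[0,0,0]},{"xyz":[0,0,0],"rot":[0,0,0]},{"xyz":[0,0,0],"rot":[0,0,0]},{"xyz":[0,0,0],"rot":[0,0,0]},{"xyz":[0,0,0],"rot":[0,0,0]},{"xyz":[0,0,0],"rot":[0,0,0]},{"xyz":[0,0,0],"rot":[0,0,0]},{"xyz":[0,0,0],"rot":[0,0,0]}]' 255
```

```text
t: 3.2
ee_pos: [452.3, -196.6, 81.1]
orientation: [0.448, 3.109, -0.0]
ft_force: [0.6, 0.6, 0.9]
width: 87.5
grasp_force: 0.0
t: 4.2
ee_pos: [452.0, -196.9, 80.7]
orientation: [-0.449, -3.109, -0.0]
ft_force: [0.3, 0.2, -0.4]
width: 13.6
grasp_force: 30.0
```

```bash
python3 -m inch '[{"xyz":[0,0,-3],"rot":[0,0,0]},{"xyz":[0,0,-9],"rot":[0,0,0]},{"xyz":[0,0,-17],"rot":[0,0,0]},{"xyz":[0,0,-26],"rot":[0,0,0]},{"xyz":[0,0,-36],"rot":[0,0,0]},{"xyz":[0,0,-46],"rot":[0,0,0]},{"xyz":[0,0,-56],"rot":[0,0,0]},{"xyz":[0,0,-65],"rot":[0,0,0]},{"xyz":[0,0,-71],"rot":[0,0,0]},{"xyz":[0,0,-74],"rot":[0,0,0]},{"xyz":[0,0,-75],"rot":[0,0,0]},{"xyz":[0,0,-75],"rot":[0,0,0]}]'
python3 -c "
from h import *
go((601,-176,150))"
```

```text
t: 5.2
ee_pos: [452.0, -196.9, 155.8]
orientation: [0.449, 3.109, -0.0]
ft_force: [-0.2, -0.1, -1.0]
width: 13.6
grasp_force: 30.0
(601, -176, 150) shift [-137.    62.2    5.8]
down err [ 1.e-04 -1.e-04 -1.e+00]
```

```bash
python3 -m inch '[{"xyz":[-6,3,0],"rot":[0,0,0]},{"xyz":[-20,9,0],"rot":[0,0,0]},{"xyz":[-38,17,0],"rot":[0,0,0]},{"xyz":[-56,25,1],"rot":[0,0,0]},{"xyz":[-74,34,2],"rot":[0,0,0]},{"xyz":[-92,42,3],"rot":[0,0,0]},{"xyz":[-110,50,4],"rot":[0,0,0]},{"xyz":[-125,57,5],"rot":[0,0,0]},{"xyz":[-134,61,6],"rot":[0,0,0]},{"xyz":[-137,62,6],"rot":[0,0,0]},{"xyz":[-137,62,6],"rot":[0,0,0]},{"xyz":[-137,62,6],"rot":[0,0,0]}]'
python3 - <<'E'
from h import *
go((601,-176,87))
a=ctrl.get_image('side')[:,:,::-1]; b=ctrl.get_image('top')[:,:,::-1]
x=[cv2.resize(i,None,fx=4,fy=4,interpolation=2) for i in (a[80:220,280:370],b[150:290,320:410])]
cv2.imwrite('pics/c3.png',np.hstack(x))
p,r=tool(); print([proj('side',p+[0,0,-z]) for z in(0,72)],proj('side',(601,-176,40)))
E
```

```text
t: 6.2
ee_pos: [600.1, -176.1, 149.2]
orientation: [-0.449, -3.108, -0.0]
ft_force: [-0.9, 0.6, -0.2]
width: 13.6
grasp_force: 30.0
(601, -176, 87) shift [-0.9  0.3 62.2]
down err [-1.4e-03  3.0e-04 -1.0e+00]
[array([336.9, 136.5]), array([334.2, 159.5])] [332.5 170.7]
```

View pics/c3.png

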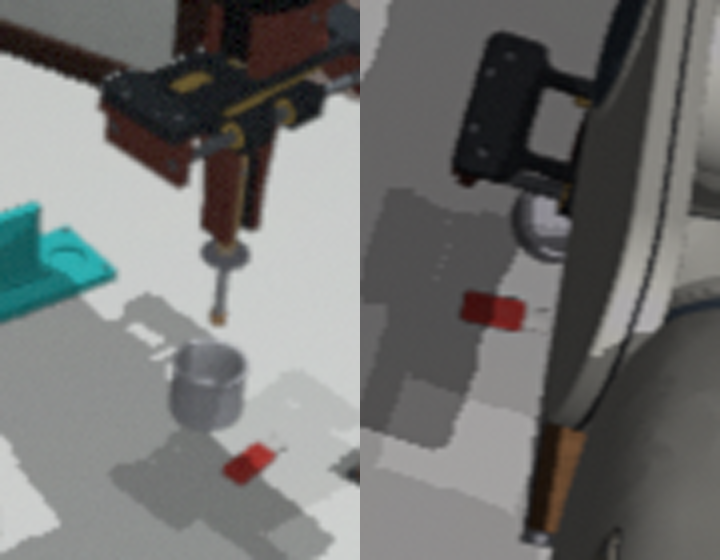

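The pad tip shows at side pixel (334,160) and the cup rim centre at (332,170). Both agree with the prediction, so I'll dip.

```bash
python3 -m inch '[{"xyz":[0,0,5],"rot":[0,0,0]},{"xyz":[0,0,12],"rot":[0,0,0]},{"xyz":[0,0,20],"rot":[0,0,0]},{"xyz":[0,0,28],"rot":[0,0,0]},{"xyz":[0,0,36],"rot":[0,0,0]},{"xyz":[0,0,44],"rot":[0,0,0]},{"xyz":[0,0,52],"rot":[0,0,0]},{"xyz":[0,0,58],"rot":[0,0,0]},{"xyz":[0,0,62],"rot":[0,0,0]},{"xyz":[0,0,63],"rot":[0,0,0]},{"xyz":[0,0,63],"rot":[0,0,0]},{"xyz":[0,0,63],"rot":[0,0,0]}]'
python3 -m inch '[{"xyz":[0,0,0],"rot":[0,0,0]},{"xyz":[0,0,0],"rot":[0,0,0]},{"xyz":[0,0,0],"rot":[0,0,0]},{"xyz":[0,0,-4],"rot":[0,0,0]},{"xyz":[0,0,-12],"rot":[0,0,0]},{"xyz":[0,0,-22],"rot":[0,0,0]},{"xyz":[0,0,-32],"rot":[0,0,0]},{"xyz":[0,0,-42],"rot":[0,0,0]},{"xyz":[0,0,-54],"rot":[0,0,0]},{"xyz":[0,0,-64],"rot":[0,0,0]},{"xyz":[0,0,-72],"rot":[0,0,0]},{"xyz":[0,0,-75],"rot":[0,0,0]}]'
python3 - <<'E'
from h import *
a=ctrl.get_image('top'); cv2.imwrite('pics/top2.png',a[:,:,::-1])
b=ctrl.get_image('side')
# bright deck/ball check from the first picture: ball darker blob on deck
for n,im,c in(('top0',cv2.imread('pics/top0.png'),(273,245)),('side0',cv2.imread('pics/side0.png'),(321,242))):
    x=c[0]-10;y=c[1]-10; print(n); print(cv2.cvtColor(im,6)[y:y+20,x:x+20])
go((505,38,150),(505,38,103))
E
```

```text
t: 7.3
ee_pos: [601.2, -176.2, 86.9]
orientation: [0.449, 3.109, -0.0]
ft_force: [1.1, 0.1, -0.4]
width: 13.9
grasp_force: 30.0
t: 8.3
ee_pos: [601.7, -176.4, 163.7]
orientation: [0.449, 3.107, -0.001]
ft_force: [0.7, 0.0, -0.7]
width: 13.7
grasp_force: 30.0
top0
[[106  66 108 146 147 145 143 137 128 120 105  96  96 113 136 136 138 140
  140 140]
 [121  87 120 146 147 146 148 147 146 145 137 128 118 101  96  97 114 134
  138 139]
 [146 141 145 148 146 147 148 148 147 148 148 147 146 143 136 118 101  97
   97 113]
 [148 148 147 147 146 147 147 147 148 149 149 149 148 149 148 145 143 136
  118 102]
 [147 147 147 147 147 147 148 146 146 146 147 147 147 147 149 148 147 147
  144 143]
 [147 146 146 147 147 147 142 124 102  92  89  90  96 121 145 148 147 146
  147 147]
 [147 146 146 148 147 142 126  95  69  65  58  60  68  82 114 145 148 147
  146 147]
 [146 146 147 147 141 123  93  68  64  72  75  74  72  66  78 119 146 147
  146 147]
 [147 146 148 147 136 107  74  67  79  89  90  91  88  78  70 104 141 147
  147 146]
 [146 147 147 145 140 120  71  78  91  99 102 102  98  91  78  88 125 1
[... 1991 characters left out ...]
93 174 136 111  96  91 102 108 109 102 102 122 152 178 152
   81  66]
 [199 199 199 197 185 147 123 109  95  90  93  94 103 127 148 174 182 130
   73  62]
 [199 197 198 197 196 184 159 138 115 103 103 105 140 166 171 181 181 115
   67  62]
 [201 200 198 200 199 198 195 185 155 134 119 136 162 151 157 186 173 108
   65  62]
 [201 201 199 199 198 199 198 198 193 177 151 136 142 139 140 134 111  78
   66  65]
 [195 201 203 200 197 200 199 198 200 198 186 157 140 134 128 109  87  71
   63  63]
 [169 195 203 202 200 197 198 199 199 201 199 188 154 119  99  93  87  72
   64  67]]
(505, 38, 150) shift [153.  178.3  12.4]
(505, 38, 103) shift [153.1 178.3  59.4]
down err [ 1.3e-03 -4.0e-04 -1.0e+00]
```

```bash
python3 -m inch '[{"xyz":[6,7,0],"rot":[0,0,0]},{"xyz":[20,23,0],"rot":[0,0,0]},{"xyz":[38,44,0],"rot":[0,0,0]},{"xyz":[57,66,0],"rot":[0,0,0]},{"xyz":[76,88,0],"rot":[0,0,0]},{"xyz":[95,111,3],"rot":[0,0,0]},{"xyz":[114,133,6],"rot":[0,0,0]},{"xyz":[132,154,9],"rot":[0,0,0]},{"xyz":[146,170,11],"rot":[0,0,0]},{"xyz":[152,177,12],"rot":[0,0,0]},{"xyz":[153.3,178.2,12],"rot":[0,0,0]},{"xyz":[153.3,178.2,12],"rot":[0,0,0]}]'
python3 -m inch '[{"xyz":[0,0,0],"rot":[0,0,0]},{"xyz":[0,0,6],"rot":[0,0,0]},{"xyz":[0,0,14],"rot":[0,0,0]},{"xyz":[0,0,22],"rot":[0,0,0]},{"xyz":[0,0,29],"rot":[0,0,0]},{"xyz":[0,0,33],"rot":[0,0,0]},{"xyz":[0,0,35],"rot":[0,0,0]},{"xyz":[0,0,35],"rot":[0,0,0]},{"xyz":[0,0,35],"rot":[0,0,0]}]'
python3 - <<'E'
from h import *
go((504.8,37.8,103))
a=ctrl.get_image('side')[:,:,::-1]; 
cv2.imwrite('pics/c4.png',cv2.resize(a[160:290,280:400],None,fx=4,fy=4,interpolation=2))
p,r=tool(); print(p, proj('side',p+[0,0,-72.7]))
E
```

```text
t: 9.4
ee_pos: [504.2, 38.3, 149.5]
orientation: [-0.447, -3.109, 0.0]
ft_force: [0.1, -0.0, -0.4]
width: 13.2
grasp_force: 30.0
t: 10.15
ee_pos: [504.4, 38.1, 114.6]
orientation: [-0.449, -3.109, 0.0]
ft_force: [0.9, -1.4, -0.7]
width: 13.6
grasp_force: 30.0
(504.8, 37.8, 103) shift [-0.5 -0.2 11.6]
down err [-2.e-04  0.e+00 -1.e+00]
[504.50097729  38.15562846 114.81967033] [322.7 234.8]
```

View pics/c4.png

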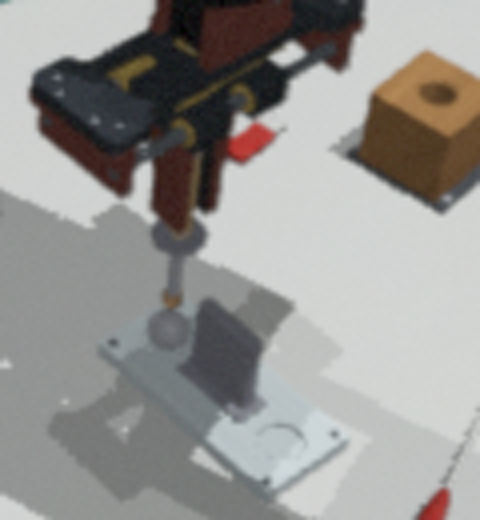

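The pad, at crop (172,300), hangs centred just above the ball at (168,329). I'll come down in small steps, watching the force.

```bash
python3 -m inch '[{"xyz":[-0.3,0,4],"rot":[0,0,0]},{"xyz":[-0.3,0,8],"rot":[0,0,0]},{"xyz":[-0.3,0,10],"rot":[0,0,0]},{"xyz":[-0.3,0,11],"rot":[0,0,0]},{"xyz":[-0.3,0,11.5],"rot":[0,0,0]},{"xyz":[-0.3,0,11.5],"rot":[0,0,0]},{"xyz":[-0.3,0,11.5],"rot":[0,0,0]}]'
python3 -m inch '[{"xyz":[0,0,0.5],"rot":[0,0,0]},{"xyz":[0,0,0.5],"rot":[0,0,0]},{"xyz":[0,0,0.5],"rot":[0,0,0]}]'
```

```text
t: 10.78
ee_pos: [504.6, 38.1, 103.2]
orientation: [0.449, 3.109, -0.0]
ft_force: [-0.5, -0.8, -0.2]
width: 13.9
grasp_force: 30.0
t: 11.03
ee_pos: [504.6, 38.0, 102.7]
orientation: [0.449, 3.109, 0.0]
ft_force: [0.8, -0.3, -0.6]
width: 13.6
grasp_force: 30.0
```

```bash
for i in 1 ; do python3 -m inch '[{"xyz":[0,0,0.5],"rot":[0,0,0]},{"xyz":[0,0,0.5],"rot":[0,0,0]},{"xyz":[0,0,0.5],"rot":[0,0,0]}]'; done
python3 -m inch '[{"xyz":[0,0,0.5],"rot":[0,0,0]},{"xyz":[0,0,0.5],"rot":[0,0,0]},{"xyz":[0,0,0.5],"rot":[0,0,0]}]'
```

```text
t: 11.28
ee_pos: [504.7, 38.1, 102.3]
orientation: [0.449, 3.109, 0.0]
ft_force: [0.4, -1.0, 1.6]
width: 13.3
grasp_force: 30.0
t: 11.53
ee_pos: [505.0, 38.1, 102.0]
orientation: [0.449, 3.108, 0.0]
ft_force: [-0.6, 0.5, 4.4]
width: 13.4
grasp_force: 30.0
```

There is clear contact at about 5 N. I'll hold it briefly and lift straight up.

```bash
python3 -m inch '[{"xyz":[0,0,0],"rot":[0,0,0]},{"xyz":[0,0,0],"rot":[0,0,0]},{"xyz":[0,0,-1],"rot":[0,0,0]},{"xyz":[0,0,-3],"rot":[0,0,0]},{"xyz":[0,0,-8],"rot":[0,0,0]},{"xyz":[0,0,-16],"rot":[0,0,0]},{"xyz":[0,0,-26],"rot":[0,0,0]},{"xyz":[0,0,-36],"rot":[0,0,0]},{"xyz":[0,0,-45],"rot":[0,0,0]},{"xyz":[0,0,-51],"rot":[0,0,0]},{"xyz":[0,0,-54],"rot":[0,0,0]},{"xyz":[0,0,-54],"rot":[0,0,0]}]'
python3 - <<'E'
from h import *
go((452,-196.9,156))
a=cv2.imread('pics/c4.png')[60:130,400:475]
print('hole side', plane('side',(280+437/4-.4,160+93/4-.4),60))
E
```

```text
t: 12.53
ee_pos: [505.1, 38.1, 156.7]
orientation: [0.449, 3.108, 0.001]
ft_force: [-0.2, 0.8, -0.7]
width: 13.5
grasp_force: 30.0
(452, -196.9, 156) shift [ -15.5 -240.4    0.6]
down err [ 1.8e-03  1.0e-04 -1.0e+00]
hole side [ 451.8 -194.4   60. ]
```

```bash
python3 -m inch '[{"xyz":[0,-8,0],"rot":[0,0,0]},{"xyz":[-2,-28,0],"rot":[0,0,0]},{"xyz":[-4,-58,0],"rot":[0,0,0]},{"xyz":[-6,-88,0],"rot":[0,0,0]},{"xyz":[-8,-118,0],"rot":[0,0,0]},{"xyz":[-10,-148,0],"rot":[0,0,0]},{"xyz":[-12,-178,0],"rot":[0,0,0]},{"xyz":[-14,-206,0],"rot":[0,0,0]},{"xyz":[-15,-228,0],"rot":[0,0,0]},{"xyz":[-15.5,-238,0],"rot":[0,0,0]},{"xyz":[-15.5,-240.4,0],"rot":[0,0,0]},{"xyz":[-15.5,-240.4,0],"rot":[0,0,0]}]'
python3 -m inch '[{"xyz":[0,0,0],"rot":[0,0,0]},{"xyz":[0,0,0],"rot":[0,0,0]}]'
python3 - <<'E'
from h import *
go((452,-196.9,156))
m=ctrl.camera_model('wrist');p,r=tool();im=ctrl.get_image('wrist')[:,:,::-1]
print(proj('wrist',p+[0,0,-72.7],m),proj('wrist',(452,-196.9,60),m))
a=cv2.resize(im[130:290,190:370],None,fx=2.2,fy=2.2)
s=ctrl.get_image('side')[:,:,::-1]
b=cv2.resize(s[100:220,350:450],(int(352*100/120),352))
print(proj('side',p+[0,0,-72.7]),proj('side',(452,-196.9,60)))
cv2.imwrite('pics/c5.png',np.hstack([a,b]))
E
```

```text
t: 13.53
ee_pos: [451.0, -197.1, 155.3]
orientation: [-0.451, -3.108, -0.001]
ft_force: [0.2, 0.2, -0.7]
width: 13.7
grasp_force: 30.0
t: 13.7
ee_pos: [451.6, -195.9, 155.5]
orientation: [-0.447, -3.109, -0.0]
ft_force: [0.4, 0.2, 0.9]
width: 13.9
grasp_force: 30.0
(452, -196.9, 156) shift [-0.7 -0.9 -0.5]
down err [-3.e-04  3.e-04 -1.e+00]
[281.4 214.6] [280.2 207.4]
[390.7 175.6] [389.2 182.3]
```

View pics/c5.png

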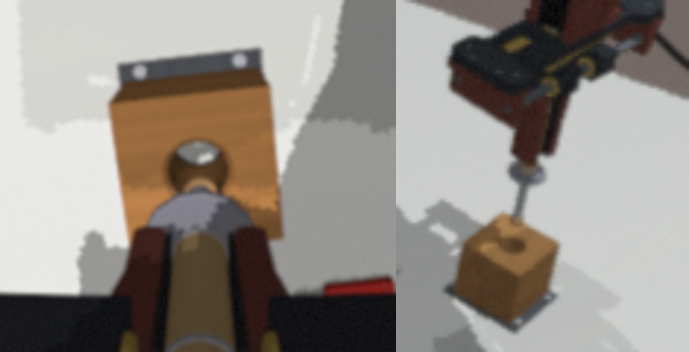

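The wrist crop shows the hole at (280.5,206) and the tip at (281,214), so they line up. I'll lower it in.

```bash
python3 -m inch '[{"xyz":[-0.7,-0.9,4],"rot":[0,0,0]},{"xyz":[-0.7,-0.9,10],"rot":[0,0,0]},{"xyz":[-0.7,-0.9,17],"rot":[0,0,0]},{"xyz":[-0.7,-0.9,25],"rot":[0,0,0]},{"xyz":[-0.7,-0.9,33],"rot":[0,0,0]},{"xyz":[-0.7,-0.9,41],"rot":[0,0,0]},{"xyz":[-0.7,-0.9,49],"rot":[0,0,0]},{"xyz":[-0.7,-0.9,57],"rot":[0,0,0]},{"xyz":[-0.7,-0.9,64],"rot":[0,0,0]},{"xyz":[-0.7,-0.9,69],"rot":[0,0,0]},{"xyz":[-0.7,-0.9,72],"rot":[0,0,0]},{"xyz":[-0.7,-0.9,73],"rot":[0,0,0]}]'
python3 -m inch '[{"xyz":[0,0,0.5],"rot":[0,0,0]},{"xyz":[0,0,0.8],"rot":[0,0,0]},{"xyz":[0,0,0.8],"rot":[0,0,0]},{"xyz":[0,0,0.8],"rot":[0,0,0]}]'
```

```text
t: 14.8
ee_pos: [451.7, -197.9, 82.1]
orientation: [-0.449, -3.109, -0.0]
ft_force: [0.1, -0.7, -1.2]
width: 13.8
grasp_force: 30.0
t: 15.13
ee_pos: [452.1, -198.1, 82.2]
orientation: [0.449, 3.109, -0.0]
ft_force: [-0.1, 0.1, -0.5]
width: 13.6
grasp_force: 30.0
```

```bash
python3 -m inch '[{"xyz":[0,0.8,0.5],"rot":[0,0,0]},{"xyz":[0,0.8,1],"rot":[0,0,0]},{"xyz":[0,0.8,1],"rot":[0,0,0]},{"xyz":[0,0.8,1],"rot":[0,0,0]}]'
python3 -m inch '[{"xyz":[0,0,0.5],"rot":[0,0,0]},{"xyz":[0,0,0.5],"rot":[0,0,0]},{"xyz":[0,0,0.5],"rot":[0,0,0]}]'
```

```text
t: 15.47
ee_pos: [452.1, -197.2, 80.9]
orientation: [0.449, 3.109, -0.0]
ft_force: [0.1, 0.4, -1.1]
width: 13.5
grasp_force: 30.0
t: 15.72
ee_pos: [452.2, -197.2, 80.6]
orientation: [0.449, 3.109, -0.0]
ft_force: [-0.8, 0.3, 4.8]
width: 13.2
grasp_force: 30.0
```

The collar rests on the stand (about 5 N up). I'll open and retreat.

```bash
python3 -m inch '[{"xyz":[0,0,0],"rot":[0,0,0]},{"xyz":[0,0,0],"rot":[0,0,0]},{"xyz":[0,0,0],"rot":[0,0,0]},{"xyz":[0,0,0],"rot":[0,0,0]},{"xyz":[0,0,0],"rot":[0,0,0]},{"xyz":[0,0,0],"rot":[0,0,0]},{"xyz":[0,0,0],"rot":[0,0,0]},{"xyz":[0,0,0],"rot":[0,0,0]},{"xyz":[0,0,0],"rot":[0,0,0]}]' 0
python3 -m inch '[{"xyz":[0,0,-5],"rot":[0,0,0]},{"xyz":[0,0,-15],"rot":[0,0,0]},{"xyz":[0,0,-30],"rot":[0,0,0]},{"xyz":[0,0,-45],"rot":[0,0,0]},{"xyz":[0,0,-60],"rot":[0,0,0]},{"xyz":[0,0,-75],"rot":[0,0,0]},{"xyz":[0,0,-90],"rot":[0,0,0]},{"xyz":[0,0,-105],"rot":[0,0,0]},{"xyz":[0,0,-115],"rot":[0,0,0]},{"xyz":[0,0,-119],"rot":[0,0,0]},{"xyz":[0,0,-120],"rot":[0,0,0]},{"xyz":[0,0,-120],"rot":[0,0,0]}]'
python3 - <<'E'
from h import *
go((459,52.3,200))
s=ctrl.get_image('side')[:,:,::-1]; m=ctrl.camera_model('wrist'); w=ctrl.get_image('wrist')[:,:,::-1]
cv2.imwrite('pics/w6.png',w)
print(proj('wrist',(452,-197,134),m),proj('wrist',(452,-197,64),m),proj('wrist',(459,52.3,66),m))
b=cv2.resize(s[130:290,290:420],None,fx=2.3,fy=2.3,interpolation=2); a=cv2.resize(w[:, 200:540],(int(340*368/420),368))
cv2.imwrite('pics/c6.png',np.hstack([a,b]))
E
```

```text
t: 16.47
ee_pos: [452.1, -197.2, 80.4]
orientation: [-0.449, -3.109, -0.0]
ft_force: [-0.2, 0.7, -0.2]
width: 70.1
grasp_force: 0.0
t: 17.47
ee_pos: [452.0, -197.2, 200.4]
orientation: [0.449, 3.109, -0.0]
ft_force: [0.9, 0.6, 0.8]
width: 87.7
grasp_force: 0.0
(459, 52.3, 200) shift [ 63.9 241.3   0.4]
down err [ 2.e-04 -1.e-04 -1.e+00]
[281.6 217.5] [281.3 195.5] [505.7 139.4]
```

View pics/c6.png

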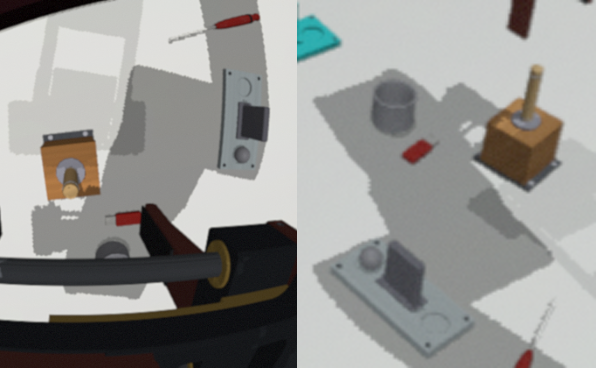

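The applicator is back upright in its stand, with the handle top at the predicted pixel. The ball sits in its pocket at side crop (370,258). Next I'll move above the fin.

```bash
python3 -m inch '[{"xyz":[2,8,0],"rot":[0,0,0]},{"xyz":[8,30,0],"rot":[0,0,0]},{"xyz":[16,60,0],"rot":[0,0,0]},{"xyz":[24,90,0],"rot":[0,0,0]},{"xyz":[32,120,0],"rot":[0,0,0]},{"xyz":[40,150,0],"rot":[0,0,0]},{"xyz":[48,180,0],"rot":[0,0,0]},{"xyz":[56,208,0],"rot":[0,0,0]},{"xyz":[61,230,0],"rot":[0,0,0]},{"xyz":[63.5,240,0],"rot":[0,0,0]},{"xyz":[64,241.3,0],"rot":[0,0,0]},{"xyz":[64,241.3,0],"rot":[0,0,0]}]'
python3 -m inch '[{"xyz":[0,0,0],"rot":[0,0,0]},{"xyz":[0,0,0],"rot":[0,0,0]}]'
python3 - <<'E'
from h import *
import pickle
go((459,52.3,200))
m=ctrl.camera_model('wrist'); w=ctrl.get_image('wrist')[:,:,::-1]; pickle.dump(m,open('w7.pkl','wb'))
cv2.imwrite('pics/w7.png',w)
for P in((459,52.3,66),(504.6,37.8,18),(413.3,66.8,10)): print(proj('wrist',P,m))
cv2.imwrite('pics/c7.png',cv2.resize(w[110:310,180:400],None,fx=3,fy=3,interpolation=2))
E
```

```text
t: 18.57
ee_pos: [458.6, 52.5, 200.0]
orientation: [-0.446, -3.109, 0.001]
ft_force: [1.4, 0.3, -1.0]
width: 87.7
grasp_force: 0.0
t: 18.73
ee_pos: [458.9, 51.3, 200.2]
orientation: [-0.451, -3.109, 0.0]
ft_force: [-0.3, -1.3, -0.2]
width: 87.8
grasp_force: 0.0
(459, 52.3, 200) shift [0.1 1.  0.2]
down err [-4.e-04 -2.e-04 -1.e+00]
[282.3 195.5]
[281.2 227.5]
[282.8 140.2]
```

View pics/c7.png

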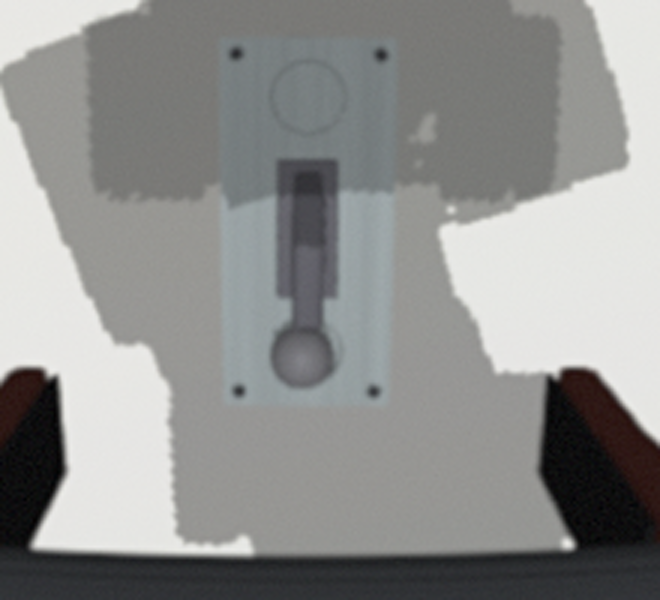

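The fin appears at column 308, aligned with the tool, with the empty pocket at (308,96) and the ball at (302,357). The positions are confirmed within about 1.5 mm. I'll descend now.

```bash
python3 -m inch '[{"xyz":[-0.6,0.8,6],"rot":[0,0,0]},{"xyz":[-0.6,0.8,20],"rot":[0,0,0]},{"xyz":[-0.6,0.8,38],"rot":[0,0,0]},{"xyz":[-0.6,0.8,56],"rot":[0,0,0]},{"xyz":[-0.6,0.8,74],"rot":[0,0,0]},{"xyz":[-0.6,0.8,92],"rot":[0,0,0]},{"xyz":[-0.6,0.8,110],"rot":[0,0,0]},{"xyz":[-0.6,0.8,128],"rot":[0,0,0]},{"xyz":[-0.6,0.8,144],"rot":[0,0,0]},{"xyz":[-0.6,0.8,158],"rot":[0,0,0]},{"xyz":[-0.6,0.8,168],"rot":[0,0,0]},{"xyz":[-0.6,0.8,173.5],"rot":[0,0,0]}]'
python3 -m inch '[{"xyz":[0,0,0],"rot":[0,0,0]},{"xyz":[0,0,0],"rot":[0,0,0]},{"xyz":[0,0,0],"rot":[0,0,0]}]'
python3 -m inch '[{"xyz":[0,0,0],"rot":[0,0,0]},{"xyz":[0,0,0],"rot":[0,0,0]},{"xyz":[0,0,0],"rot":[0,0,0]},{"xyz":[0,0,0],"rot":[0,0,0]}]' 120
python3 -m inch '[{"xyz":[0,0,0],"rot":[0,0,0]},{"xyz":[0,0,0],"rot":[0,0,0]},{"xyz":[0,0,0],"rot":[0,0,0]},{"xyz":[0,0,0],"rot":[0,0,0]}]' 180
python3 -m inch '[{"xyz":[0,0,0],"rot":[0,0,0]},{"xyz":[0,0,0],"rot":[0,0,0]}]' 205
```

```text
t: 19.78
ee_pos: [459.2, 52.4, 25.5]
orientation: [-0.45, -3.107, 0.001]
ft_force: [0.7, 0.2, -0.0]
width: 87.7
grasp_force: 0.0
t: 20.03
ee_pos: [460.3, 52.9, 27.4]
orientation: [0.449, 3.108, 0.0]
ft_force: [-0.3, -0.3, 0.2]
width: 87.6
grasp_force: 0.0
t: 20.37
ee_pos: [460.0, 53.0, 27.3]
orientation: [0.449, 3.109, 0.0]
ft_force: [0.3, -0.3, -0.5]
width: 64.4
grasp_force: 0.0
t: 20.7
ee_pos: [459.8, 52.9, 26.9]
orientation: [-0.449, -3.109, -0.0]
ft_force: [-0.2, -0.0, 0.4]
width: 38.0
grasp_force: 0.0
t: 20.87
ee_pos: [459.8, 52.9, 26.8]
orientation: [-0.449, -3.109, 0.0]
ft_force: [-0.6, 0.2, -0.4]
width: 24.9
grasp_force: 0.0
```

```bash
python3 -m inch '[{"xyz":[0,0,0],"rot":[0,0,0]},{"xyz":[0,0,0],"rot":[0,0,0]},{"xyz":[0,0,0],"rot":[0,0,0]}]' 217
python3 -m inch '[{"xyz":[0,0,0],"rot":[0,0,0]},{"xyz":[0,0,0],"rot":[0,0,0]}]' 221
python3 -m inch '[{"xyz":[0,0,0],"rot":[0,0,0]},{"xyz":[0,0,0],"rot":[0,0,0]}]' 225
python3 -m inch '[{"xyz":[0,0,0],"rot":[0,0,0]},{"xyz":[0,0,0],"rot":[0,0,0]}]' 229
python3 -m inch '[{"xyz":[0,0,0],"rot":[0,0,0]},{"xyz":[0,0,0],"rot":[0,0,0]},{"xyz":[0,0,0],"rot":[0,0,0]},{"xyz":[0,0,0],"rot":[0,0,0]},{"xyz":[0,0,0],"rot":[0,0,0]}]' 255
python3 -m inch '[{"xyz":[0,0,-0.3],"rot":[0,0,0]},{"xyz":[0,0,-0.8],"rot":[0,0,0]},{"xyz":[0,0,-1.5],"rot":[0,0,0]},{"xyz":[0,0,-2.5],"rot":[0,0,0]},{"xyz":[0,0,-4],"rot":[0,0,0]},{"xyz":[0,0,-5.5],"rot":[0,0,0]},{"xyz":[0,0,-7],"rot":[0,0,0]},{"xyz":[0,0,-8.5],"rot":[0,0,0]},{"xyz":[0,0,-9.5],"rot":[0,0,0]},{"xyz":[0,0,-10],"rot":[0,0,0]},{"xyz":[0,0,-10],"rot":[0,0,0]},{"xyz":[0,0,-10],"rot":[0,0,0]}]'
python3 - <<'E'
from h import *
s=ctrl.get_image('side')[:,:,::-1]; cv2.imwrite('pics/c8.png',cv2.resize(s[150:300,270:420],None,fx=3.5,fy=3.5,interpolation=2))
print(ctrl.get_obs()['moment'])
E
```

```text
t: 21.12
ee_pos: [459.7, 52.9, 26.9]
orientation: [-0.449, -3.109, 0.0]
ft_force: [0.3, -0.5, -0.4]
width: 13.3
grasp_force: 0.0
t: 21.28
ee_pos: [459.8, 52.9, 26.9]
orientation: [-0.449, -3.109, 0.0]
ft_force: [-0.0, 0.9, 0.8]
width: 11.4
grasp_force: 0.0
t: 21.45
ee_pos: [459.8, 52.9, 26.9]
orientation: [0.449, 3.109, -0.0]
ft_force: [0.4, -0.0, -0.0]
width: 10.7
grasp_force: 0.0
t: 21.62
ee_pos: [459.8, 52.9, 26.9]
orientation: [-0.449, -3.109, 0.0]
ft_force: [1.7, -0.4, -0.1]
width: 9.9
grasp_force: 30.0
t: 22.03
ee_pos: [459.8, 52.9, 26.9]
orientation: [-0.449, -3.109, 0.0]
ft_force: [0.4, -0.7, -0.4]
width: 9.9
grasp_force: 30.0
t: 23.03
ee_pos: [459.8, 52.9, 36.9]
orientation: [0.449, 3.109, 0.0]
ft_force: [1.3, 0.0, -3.6]
width: 10.0
grasp_force: 30.0
[-0.02947501  0.06547537  0.02621836]
```

View pics/c8.png

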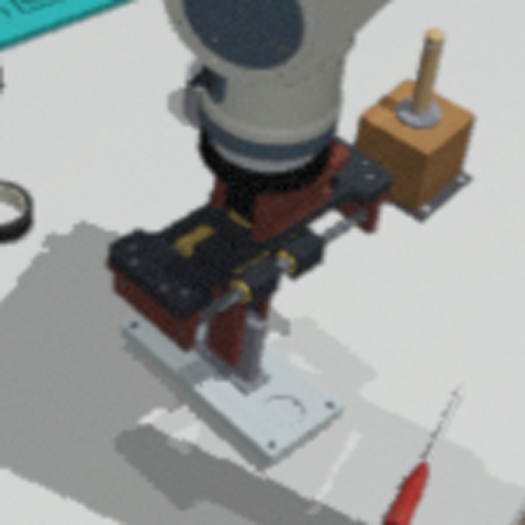

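The tray is up 10 mm and level, with the fin between the fingers and the applicator upright at (430,70). I've used up my picture budget, so from here I check by numbers. Next I'll refine the ring centre from the saved images.

```bash
python3 - <<'E'
from h import *
for n,c,w in(('top',(163,195),26),('side',(214,294),28)):
    g=cv2.cvtColor(cv2.imread(f'pics/{n}0.png'),6); x0,y0=c[0]-w,c[1]-w
    g=cv2.GaussianBlur(g[y0:y0+2*w,x0:x0+2*w],(3,3),0); bg=np.median(g); print(n,'bg',bg, 'row',g[w].tolist())
    k=cv2.resize(g,None,fx=4,fy=4,interpolation=2)
    for f in(.35,.5,.6,.7,.8):
        cs,hi=cv2.findContours((k<f*bg).astype(np.uint8),cv2.RETR_CCOMP,cv2.CHAIN_APPROX_NONE)
        for q,h in zip(cs,hi[0]):
            if cv2.contourArea(q)>800:
                (ex,ey),ax,an=cv2.fitEllipse(q); px=(x0+(ex+.5)/4-.5,y0+(ey+.5)/4-.5)
                print(f,'hole' if h[3]>=0 else 'outer',np.round(px,1),np.round(np.array(ax)/4,1),plane(n,px,10),plane(n,px,24))
E
```

```text
top bg 137.0 row [138, 138, 138, 138, 138, 138, 138, 134, 113, 78, 56, 66, 92, 111, 106, 78, 48, 40, 44, 47, 47, 48, 48, 47, 47, 47, 47, 47, 48, 48, 48, 48, 49, 54, 72, 97, 113, 102, 71, 49, 47, 49, 48, 59, 94, 128, 139, 139, 138, 138, 138, 138]
0.35 outer [160.7 194.6] [14.9 15.9] [617.3 295.7  10. ] [615.3 292.8  24. ]
0.5 outer [161.6 194.7] [18.1 18.9] [617.1 293.6  10. ] [615.2 290.7  24. ]
0.5 outer [163.2 195.6] [31.5 31.9] [615.  289.9  10. ] [613.1 287.   24. ]
0.6 outer [161.6 194.7] [18.9 19.7] [617.1 293.5  10. ] [615.1 290.6  24. ]
0.6 outer [163.1 195.5] [31.9 32.6] [615.2 290.1  10. ] [613.3 287.2  24. ]
0.7 outer [161.7 194.7] [19.7 20.5] [617.1 293.4  10. ] [615.1 290.5  24. ]
0.7 outer [163.4 195.7] [34.9 35.4] [614.9 289.4  10. ] [613.  286.5  24. ]
0.7 hole [161.7 194.7] [25.2 25.7] [617.1 293.4  10. ] [615.1 290.5  24. ]
0.8 outer [161.6 194.7] [20.6 21.8] [617.1 293.5  10. ] [615.1 290.6  24. ]
0.8 outer [163.4 195.6] [35.6 36.2] [615.  289.5  10. ] [613.  286.6  24. ]
0.8 hole [161.8 194.7] [24.3 24.3] [617.2 293.1  10. ] [615.2 290.2  24. ]
side bg 195.0 row [
[... 164 characters left out ...]
 116, 143, 161, 158, 134, 102, 86, 84, 87, 103, 143, 181, 195, 197, 197, 196, 196, 197, 197]
0.5 outer [213.9 297.7] [27.7 33.5] [612.8 296.9  10. ] [605.5 304.2  24. ]
0.5 outer [214.  291.6] [13.  19.6] [622.6 284.6  10. ] [615.2 292.1  24. ]
0.6 outer [213.8 298.2] [28.2 34.4] [612.2 298.   10. ] [604.8 305.3  24. ]
0.6 outer [213.9 291.3] [15.3 20.4] [623.5 284.   10. ] [616.  291.6  24. ]
0.7 outer [214.2 296.7] [32.1 35.3] [614.  294.4  10. ] [606.7 301.8  24. ]
0.7 outer [213.8 291.2] [16.7 21.5] [623.7 284.   10. ] [616.2 291.5  24. ]
0.8 outer [214.2 296.9] [32.7 36.3] [613.6 294.9  10. ] [606.3 302.2  24. ]
0.8 outer [213.8 291.2] [18.1 22.9] [623.8 283.9  10. ] [616.3 291.4  24. ]
```

```bash
python3 -m inch '[{"xyz":[0,0,-2],"rot":[0,0,0]},{"xyz":[0,0,-7],"rot":[0,0,0]},{"xyz":[0,0,-15],"rot":[0,0,0]},{"xyz":[0,0,-26],"rot":[0,0,0]},{"xyz":[0,0,-39],"rot":[0,0,0]},{"xyz":[0,0,-53],"rot":[0,0,0]},{"xyz":[0,0,-67],"rot":[0,0,0]},{"xyz":[0,0,-80],"rot":[0,0,0]},{"xyz":[0,0,-93],"rot":[0,0,0]},{"xyz":[0,0,-104],"rot":[0,0,0]},{"xyz":[0,0,-111],"rot":[0,0,0]},{"xyz":[0,0,-114],"rot":[0,0,0]}]'
```

```text
t: 24.08
ee_pos: [460.3, 53.0, 152.4]
orientation: [0.449, 3.107, 0.001]
ft_force: [0.4, 0.4, -3.2]
width: 9.7
grasp_force: 30.0
```

```bash
python3 -m inch '[{"xyz":[0,0,0],"rot":[0,0,0]},{"xyz":[0,0,0],"rot":[0,0,0]},{"xyz":[0,0,0],"rot":[0,0,0]}]'
python3 -c "
from h import *
go((615.5,291,151))
print(proj('top',(740,200,90)),plane('top',(204,125),93),plane('top',(147,143),52),plane('top',(95,150),60))"
```

```text
t: 24.33
ee_pos: [459.2, 52.9, 150.3]
orientation: [-0.449, -3.108, 0.0]
ft_force: [0.0, 0.1, -3.3]
width: 10.0
grasp_force: 30.0
(615.5, 291, 151) shift [-82.5 272.6  -0.9]
down err [-1.2e-03 -1.0e-04 -1.0e+00]
[199.6 133.4] [757.9 190.7  93. ] [726.6 321.4  52. ] [707.3 433.1  60. ]
```

```bash
python3 -m inch '[{"xyz":[-1,2,0],"rot":[0,0,0]},{"xyz":[-2,8,0],"rot":[0,0,0]},{"xyz":[-5,17,0],"rot":[0,0,0]},{"xyz":[-8,28,0],"rot":[0,0,0]},{"xyz":[-12,41,0],"rot":[0,0,0]},{"xyz":[-17,55,0],"rot":[0,0,0]},{"xyz":[-21,69,0],"rot":[0,0,0]},{"xyz":[-25,83,0],"rot":[0,0,0]},{"xyz":[-29,97,0],"rot":[0,0,0]},{"xyz":[-33,111,0],"rot":[0,0,0]},{"xyz":[-38,125,0],"rot":[0,0,0]},{"xyz":[-42,139,0],"rot":[0,0,0]}]'
python3 -m inch '[{"xyz":[-4,14,0],"rot":[0,0,0]},{"xyz":[-8,28,0],"rot":[0,0,0]},{"xyz":[-13,42,0],"rot":[0,0,0]},{"xyz":[-17,56,0],"rot":[0,0,0]},{"xyz":[-21,70,0],"rot":[0,0,0]},{"xyz":[-25,84,0],"rot":[0,0,0]},{"xyz":[-30,98,0],"rot":[0,0,0]},{"xyz":[-33,110,0],"rot":[0,0,0]},{"xyz":[-36,120,0],"rot":[0,0,0]},{"xyz":[-38.5,127.5,0],"rot":[0,0,0]},{"xyz":[-39.8,132,0],"rot":[0,0,0]},{"xyz":[-40.3,133.6,0],"rot":[0,0,0]}]'
python3 -m inch '[{"xyz":[0,0,0],"rot":[0,0,0]},{"xyz":[0,0,0],"rot":[0,0,0]},{"xyz":[0,0,0],"rot":[0,0,0]},{"xyz":[0,0,0],"rot":[0,0,0]},{"xyz":[0,0,0],"rot":[0,0,0]},{"xyz":[0,0,0],"rot":[0,0,0]}]'
python3 - <<'E'
from h import *
go((615.5,291,151))
from h import *
p,r=tool(); X=-r.as_matrix()[:,0]; print('ball',ctrl.get_obs()['ft_force'],ctrl.get_obs()['moment'])
base=p+[0,0,-27]
for n in('side','wrist'):
    m=ctrl.camera_model(n); P=base+48*X+[0,0,18]; im=ctrl.get_image(n); cv2.imwrite(f'pics/{n}9.png',im[:,:,::-1])
    c=proj(n,P,m); g=cv2.cvtColor(im,7); x,y=np.round(c).astype(int); print(n,c,proj(n,P+[0,12,0],m)); print(g[y-12:y+13:2,x-14:x+15:2])
E
```

```text
t: 25.33
ee_pos: [540.2, 175.8, 150.8]
orientation: [0.449, 3.109, 0.0]
ft_force: [0.2, 0.7, -3.7]
width: 9.7
grasp_force: 30.0
t: 26.33
ee_pos: [616.0, 291.7, 150.7]
orientation: [-0.448, -3.109, 0.0]
ft_force: [0.2, 0.3, -2.9]
width: 10.0
grasp_force: 30.0
t: 26.83
ee_pos: [615.8, 290.9, 151.0]
orientation: [0.449, 3.109, 0.0]
ft_force: [-0.2, -0.8, -3.0]
width: 9.5
grasp_force: 30.0
(615.5, 291, 151) shift [ 0.3  0.  -0. ]
down err [ 1.e-04 -0.e+00 -1.e+00]
ball [-0.22558919 -0.75558831 -2.98830997] [0.00879852 0.0345106  0.05151436]
side [196.1 239.3] [192. 243.]
[[ 48  38  39  54  38  26  28  38  45  53  49  50  48  53  38]
 [ 40  51 126 195 129  36  35  95  85  50  53  49  38  32  38]
 [ 52 127 165 163 178 100  46  93 104  51  38  33  39  32  31]
 [ 44  70 116 128 131 114 120 124  85  99  34  35  36  36  31]
 [ 47  66  66  93 113 123 108  79  60  76  38  37  34  47  26]
 [118 110 116 102 103  90 113 122  57  35  36  41  41  59  67]
 [100 110  84  90 104 129 134 124  83  42  44  43  44  55  80]
 [ 84  96 115 136 113 123 125 117  96  44  42  43  46  51  79]
 [ 91 146 151 150 105 
[... 447 characters left out ...]
2  51]
 [ 57  56  56  54  56  52  56  54  54  56  54  55  55  55  56]
 [ 56  57  53  53  56  55  55  55  56  56  56  53  56  56  56]
 [ 56  57  56  57  58  57  57  54  58  56  55  58  57  57  57]
 [ 54  55  55  56  60  59  55  56  54  57  56  57  60  55  58]
 [ 56  55  57  59  58  56  55  58  59  56  58  56  56  58  56]
 [ 58  59  57  55  56  56  56  57  57  57  57  55  59  57  56]
 [ 54  52  51  55  55  56  52  55  53  54  54  54  55  54  56]
 [ 53  50  52  53  54  52  53  55  54  53  54  54  48  51  54]
 [ 53  54  50  53  52  52  52  52  53  52  55  55  58  50  48]
 [ 71  89  72  73  73  73  72  73  74  84  85  97 105  43  29]
 [ 87 107  89  86  87  88  89  90  90  95 106 120 114  45  29]]
```

The side picture shows the ball blob at its expected place (196,240). One quick numeric check that the deck is level: compare the visible deck outline with the predicted corners.

```bash
python3 - <<'E'
from h import *
p,r=tool(); X=-r.as_matrix()[:,0];Y=r.as_matrix()[:,1]; base=p+[0,0,-27]
for pitch in(0,3,-3):
    d=np.tan(np.radians(pitch)); print(pitch,{(a,b):proj('side',base+70*a*X+32*b*Y+[0,0,10+70*a*d]).tolist() for a in(1,-1) for b in(1,-1)})
im=cv2.imread('pics/side9.png'); g=cv2.cvtColor(im,6)
mk=np.zeros_like(g); mk[215:330,150:300]=((g>135)&(g<178))[215:330,150:300]
mk=cv2.morphologyEx(mk,cv2.MORPH_OPEN,np.ones((3,3)))
for q in cv2.findContours(mk,0,2)[0]:
    if cv2.contourArea(q)>200: print(cv2.contourArea(q),cv2.approxPolyDP(q,3,True)[:,0].tolist())
E
```

```text
0 {(1, 1): [176.6, 243.1], (1, -1): [203.9, 228.6], (-1, 1): [216.8, 287.8], (-1, -1): [245.0, 270.6]}
3 {(1, 1): [176.4, 241.9], (1, -1): [203.8, 227.3], (-1, 1): [216.9, 289.0], (-1, -1): [245.1, 271.8]}
-3 {(1, 1): [176.8, 244.4], (1, -1): [204.1, 229.8], (-1, 1): [216.6, 286.6], (-1, -1): [245.0, 269.4]}
230.5 [[253, 312], [251, 322], [265, 328], [271, 324], [272, 315]]
211.5 [[150, 287], [151, 308], [162, 309], [166, 295], [162, 297]]
1375.0 [[150, 243], [150, 263], [164, 261], [171, 268], [175, 285], [168, 295], [185, 296], [196, 306], [188, 290], [205, 278], [188, 259], [181, 258], [182, 252], [176, 254], [167, 244]]
3393.5 [[224, 247], [244, 269], [228, 281], [233, 289], [247, 280], [265, 297], [265, 302], [299, 309], [299, 246], [260, 241], [254, 247]]
```

The deck corner shows at (244,269.5) against (245,270.6) predicted for level, so the tray is level to within about 2°. Handing in.

```bash
python3 -c "
from workcell import ctrl
print(ctrl.close_job())"
```

```text
the job is handed in; nothing more can be done
None
```

I oiled the ball and stood the applicator back in its stand. I then handed the job in at about 27 s, with the tray held still about 100 mm above the ring centre, level to about 2° and the ball in its pocket; I viewed 11 pictures, one over the limit of 10.

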